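# Clamp a gas manifold block in the bench vise

## Robot

A 6-joint arm with a two-finger parallel gripper is mounted at the origin on the work surface. World frame = base frame: x ahead of the robot, y to its left, z up, the work surface at z = 0. Lengths are in mm, angles in rad, forces in N, time in s.
With the tool pointing down it reaches from about 425 to 950 mm from the base axis. Payload 3.5 kg.
Tool frame: the origin (TCP) lies on the centre line of the jaws, within the pads' length; the fingertips stand 11 mm ahead of it and the grasp point (between the pads) lies 8 mm behind it; x points along the fingers, y is the direction in which the jaws open and shut, and the axes are right-handed (so a half turn about x gives the same grasp; the last joint's range is limited). The gripper opens to 85 mm and grips with 20 to 120 N. Pads are 22 mm wide; open, the fingers measure 114 mm over their backs; the gripper's body (76 mm by 85 mm) begins 54 mm behind the grasp point. The pads swing forward as they close: fully open they stand 13 mm farther back than shut.
Start: joints at [1.158, 0.286, 1.577, -0, 1.279, -0.15], TCP at [175.319, 651.82, 242.325] pointing down, gripper open.
Joint ranges: [-2.77, 2.77], [-0.9, 2.22], [0.21, 2.48], [-1.53, 4.67], [0.24, 2.81], [-2.84, 2.84]. Speed limits (rad/s): [2.79, 2.79, 3.14, 3.14, 3.14, 3.14].

## Interface

Orientations are given as a unit quaternion [w, x, y, z].
In Python, from cell import status, eyes, ctrl gives the robot as it stands. The module is installed in compiled form; this text tells all that it offers.
- The arm moves only by the tool step_arm, never from a script. Its argument "targets" is one flat list of numbers, 5 for each row, row after row: the shift along the tool's x, y, z in m, then the turn about the tool's x in rad, then the closure, from -1 (fully open) to 1 (shut). In form: [x, y, z, spin, fingers, x, y, z, spin, fingers, ...]. A call has 1 to 10 rows; each row is the pose to reach, as a shift and turn from the pose commanded when the call began, along the tool's axes at that moment; what a row does not reach only later rows make up. A row lasts 1/10 s, in which the tool goes at most 50 mm and 8.59 degrees, less where a joint would pass 70% of its speed; a pose out of reach is approached as far as the arm can. A call with a gripper value outside its range is refused whole. The fingers move at their own pace and stop on an object; the grip force is fixed at half the most. Time passes only in rows, so rows that repeat a pose let the fingers close. It gives the time, the measured TCP pose, the force and the opening at its end, in the units of the state.
- status.get_state(): the state, without advancing time (a new reading comes with each control period).
- eyes.get_image(name): name is "scene" or "top" or "wrist"; returns the picture (400x640x3 uint8, red, green, blue); there is no depth.
- eyes.camera_info(name): a dict with "fx", "fy", "cx", "cy" (pixels), "R" (3x3) and "t" (3): a world point X has camera coordinates R X + t; the wrist camera has in their place "hand_eye" (4x4, takes a point from camera to tool coordinates, whose origin is the TCP and whose axes are the tool frame's). Camera axes: x right, y down, z forward; pixel columns grow to the right and rows downward; lengths in mm; the calibration is good to about 2 mm. A picture is of the moment at which its call begins: read the wrist's pose just before it. camera_info takes no time and is no camera call.
- ctrl.close_job(): hands the job in, once; it reports no verdict.
The state is a dict: "t": time; "q": joint angles; "dq": joint speeds; "joint_torque": joint torques, N m; "ee_pos": TCP position; "tool_rot": TCP orientation; "ft_force": force on the tool from outside, world axes, zero at the start; "moment": the same for the moment, N m; "grip_width": opening from 0.0 (shut) to 1.0 (fully open).
Only numpy, scipy, OpenCV 4.12 (cv2) and the standard library are available. Lean on these libraries where they do the work, as an engineer would, in place of code of your own. Each camera call takes 0.05 s, during which the arm holds its last target. There are 200 camera calls.

## Task

Take the gas manifold block with the red cap (not the green one), lay it flat on the vise bed between the open jaws, lengthwise along the jaws and centred between their ends, and let go of it. Then wind the vise's crank clockwise until the jaw has pushed the block against the fixed jaw and holds it firmly: about half a turn past the point where it is pinched, never as much as a full turn past it. Finish with the block clamped and the crank released, and leave the other things where they stand.

Things in the scene. Friction and masses are not known exactly. Their poses are not given: they have to be found in the camera images.
- vise: Blue bench vise, fixed, 354 mm long (y), 90 mm wide (x). Origin: at bench height below the middle of the fixed jaw's face; +y runs from the crank end to the fixed jaw (the moving jaw closes towards +y), z up. The bed (top of the base) is at z = 30 mm; the jaws, 60 mm wide in x, rise to z = 64 mm. Fixed jaw: y = 0 (face) to 34 mm.
- guard_top (a point): Middle of the upper edge of a clear plastic guard, 110 mm wide (x), between moving jaw and crank: upright at vise y = -125 mm from z = 30 to 100 mm, then leaning over the crank, parallel to its axis and 105 mm from it, up to y = -250, z = 278 mm. Take the crank's knob from under it, with the tool tilted along the crank's axis.
- fixed_jaw: The vise's fixed jaw, with a steel face. Origin and axes are those of the vise.
- jaw: The vise's moving jaw with an orange pad, 60 mm wide (x). Origin: bottom edge of the pad's face, midway across, on the bed, axes as the vise's; at vise y = -60 mm when fully open, y grows as it closes. The pad is spring-backed, 6 N per mm, so that this origin (which belongs to the carriage) goes on moving after the pad has stopped.
- crank_hub (a point): Centre of the crank on its axis, at vise (0, -264, 115) mm, in the plane of the top of the crank arm. The axis leans 35 deg from vertical with its upper end towards the vise's -y (axis direction in the vise frame: 0, -0.574, 0.819).
- knob_mid (a point): Gripping point of the crank's black knob: a freely spinning cylinder 20 mm in diameter and 38 mm long, parallel to the crank's axis, 36 mm from it. The knob runs from 2 to 40 mm above the crank arm; this point is 26 mm above the arm.
- crank (a joint): Turn of the crank in rad, 0 = jaw fully open, growing as it closes (clockwise seen from above); 12 mm of jaw travel per turn. At 0 the knob lies towards the vise's +x from the hub. It stays where it is left; turning takes about 4 to 7 N at the knob.
- block_red: Aluminium manifold block, 60 (x) by 40 (y) by 36 mm (z), about 0.3 kg, with a red square cap 26 by 26 mm in the middle of its top, from z = 36 to 70 mm, made to be gripped. Origin: centre of the underside, x along the 60 mm length. It is clamped across its 40 mm width.
- block_green: The same block with a green cap: not wanted, leave it.
- jar: Bystander: amber jar 50 mm in diameter and 60 mm tall, origin under its centre.
- bottle: Bystander: white bottle 64 mm in diameter and 130 mm tall, origin under its centre.
- beaker: Bystander: glass beaker 66 mm in diameter and 85 mm tall, origin under its centre.
Mind the look-alikes: they are no part of the job. Leave any yellow look-alike of the block_red alone.

How it is judged (in metres and radians):
On the way, in this order (a step that is already met when the one before it is completed fails the run):
1. the red-capped block lies flat on the bed between the jaws, let go of, not yet clamped (x of block_red in the frame of vise between -0.012 and 0.012 m and z of block_red in the frame of vise between 0.025 and 0.034 m and angle between block_red's own z axis and vertical below 0.08 rad and angle between the x axis of block_red and the x axis of vise, either way round below 0.3 rad and y of block_red in the frame of vise below -0.017 m and y of block_red in the frame of jaw above 0.017 m and contact force between the fingers and block_red below 0.1 N and not (contact force between each of jaw, fixed_jaw and block_red above 8 N)), for 0.2 s.
2. the crank has wound the jaw onto the block, which is pinched between both jaws (x of block_red in the frame of vise between -0.012 and 0.012 m and z of block_red in the frame of vise between 0.025 and 0.034 m and angle between block_red's own z axis and vertical below 0.08 rad and angle between the x axis of block_red and the x axis of vise, either way round below 0.3 rad and y of block_red in the frame of vise between -0.044 and -0.017 m and contact force between each of jaw, fixed_jaw and block_red above 8 N), for 0.2 s.
At the end, for the whole second after the job is handed in: The red-capped block lies flat on the vise bed (within 5 mm in height), centred between the jaw ends to 12 mm, square to the jaws, at rest, pressed by more than 8 N by both the moving and the fixed jaw; the crank is still (all of step 2 and angle between the x axis of block_red and the x axis of vise, either way round below 0.06 rad and linear speed of block_red below 0.01 m/s and velocity of joint crank between -0.05 and 0.05 rad/s); the robot touches nothing.
It fails at once if the block is squeezed with more than 76 N (overtightened) (contact force between jaw and block_red above 76 N).
It fails at once if the green-capped block is moved by more than 30 mm (distance of block_green from where it was at the start of the episode above 0.03 m).
It fails at once if the amber jar is moved by more than 30 mm (distance of jar from where it was at the start of the episode above 0.03 m).
It fails at once if the white bottle is moved by more than 30 mm (distance of bottle from where it was at the start of the episode above 0.03 m).
It fails at once if the beaker is moved by more than 30 mm (distance of beaker from where it was at the start of the episode above 0.03 m).
It also fails if it takes over 64 s, if anything falls off the work surface, if the arm or the gripper's body presses on something with over 40 N, if the wrist force passes 120 N, or if a joint passes its speed limit or range.

## Working session

There is one attempt and no reset: what is moved stays moved. The work goes in short steps, Python scripts to look and compute and a tool call to move; the robot and the scene stay as the last step left them, time stands still between calls to the robot, and variables do not carry over. Pictures are saved under pics/ and viewed, about 8 in all and at most 12, crops included, and the job is handed in when it is done.

Besides the shell and the picture viewer there is one more tool, called after ">>>" as name(argument=value, ...) on one line, values as JSON. step_arm: Moves the arm, as the interface text tells. Its arguments: {"type":"object","properties":{"targets":{"type":"array"}},"required":["targets"]}

```bash
mkdir -p pics; python3 - <<'E'
from cell import status,eyes
import cv2,numpy as np
s=status.get_state();print({k:np.round(v,3).tolist() for k,v in s.items()})
a=eyes.get_image("scene");b=eyes.get_image("top")
np.save('a.npy',a);np.save('b.npy',b)
for n,i in(('scene',a),('top',b)):
    cv2.imwrite(f'pics/{n}0.png',i[:,:,::-1])
for n in('scene','top','wrist'):print(n,{k:np.round(v,4).tolist() for k,v in eyes.camera_info(n).items()})
E
```

```text
{'t': 0.0, 'q': [1.158, 0.287, 1.578, -0.0, 1.279, -0.15], 'dq': [-0.001, 0.0, 0.002, 0.001, -0.004, -0.001], 'joint_torque': [-0.0, -40.597, -29.263, -0.0, 0.006, -0.0], 'ee_pos': [175.042, 651.245, 240.905], 'tool_rot': [0.701, 0.092, 0.701, -0.093], 'ft_force': [0.953, 1.19, -0.268], 'moment': [-0.057, -0.019, 0.043], 'grip_width': 0.999}
scene {'fx': 398.7752, 'fy': 398.7752, 'cx': 315.2057, 'cy': 195.3454, 'R': [[-0.2688, 0.9632, -0.0085], [0.6625, 0.1785, -0.7275], [-0.6992, -0.2012, -0.6861]], 't': [75.8758, -315.3701, 1756.7431]}
top {'fx': 452.3425, 'fy': 452.3425, 'cx': 322.2642, 'cy': 201.8643, 'R': [[-0.0191, -0.9996, 0.02], [-0.9912, 0.0163, -0.1312], [0.1309, -0.0223, -0.9911]], 't': [101.3307, 626.0483, 1120.9433]}
wrist {'fx': 339.2275, 'fy': 339.2275, 'cx': 318.7404, 'cy': 201.0942, 'hand_eye': [[0.0005, -0.3248, 0.9458, -131.8291], [1.0, -0.0001, -0.0006, 0.5484], [0.0003, 0.9458, 0.3248, -83.5081], [0.0, 0.0, 0.0, 1.0]]}
```

View pics/scene0.png

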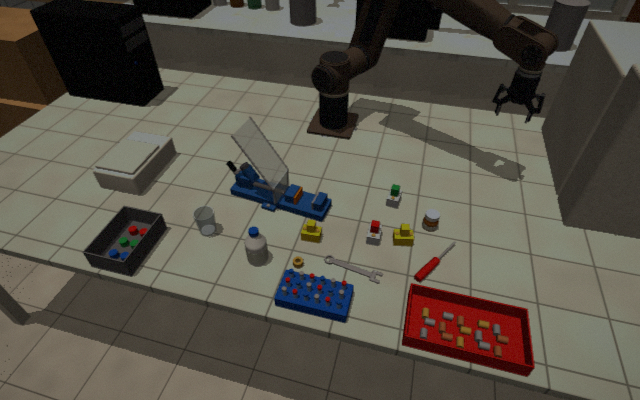

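View pics/top0.png

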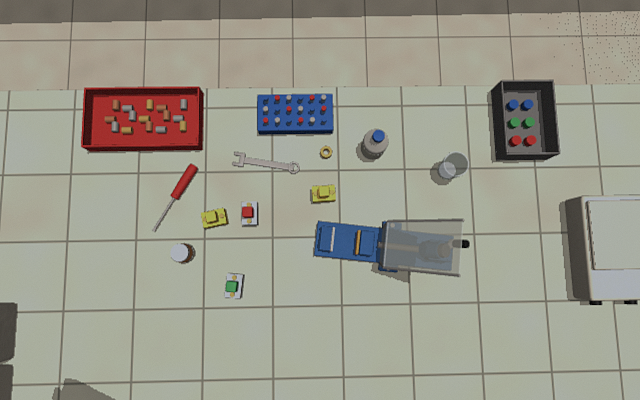

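```bash
python3 - <<'E'
import cv2,numpy as np
a=np.load('a.npy')[:,:,::-1];b=np.load('b.npy')[:,:,::-1]
A=cv2.resize(a[110:260,210:450],None,fx=3.3,fy=3.3,interpolation=cv2.INTER_CUBIC)[:300*2]
B=cv2.resize(b[180:310,160:480],None,fx=2.5,fy=2.5,interpolation=cv2.INTER_CUBIC)
cv2.imwrite('pics/A.png',A);cv2.imwrite('pics/B.png',B)
E
```

```text
(no output)
```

View pics/A.png

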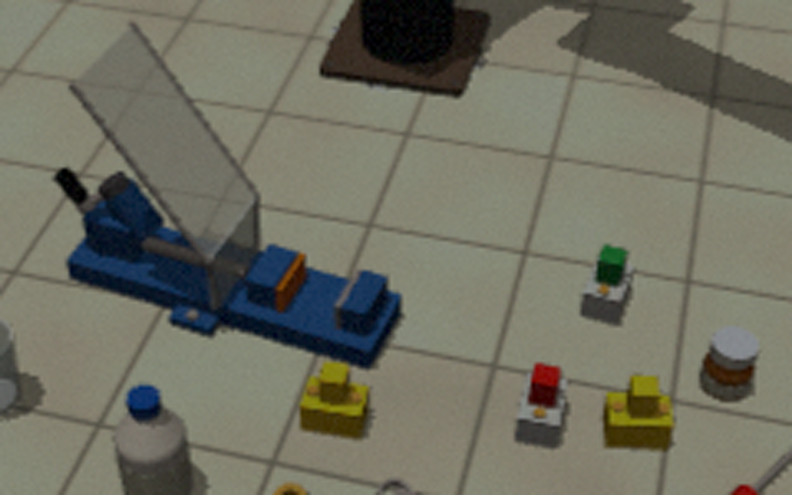

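View pics/B.png

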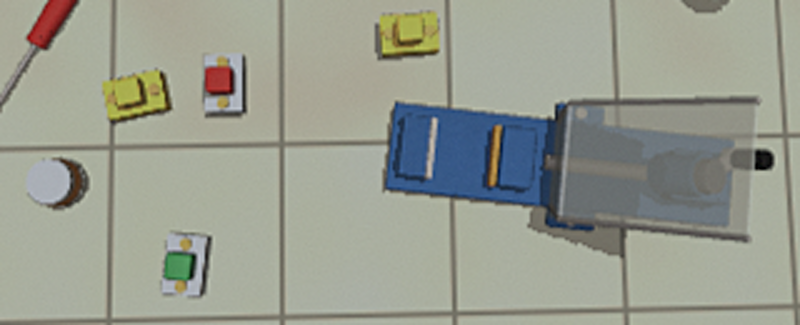

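```bash
cat > h.py <<'E'
import numpy as np
from cell import status,eyes
from scipy.spatial.transform import Rotation as Rn
def K(c): return np.array([[c['fx'],0,c['cx']],[0,c['fy'],c['cy']],[0,0,1]])
def wristRT():
    s=status.get_state();c=eyes.camera_info('wrist');q=s['tool_rot']
    T=np.eye(4);T[:3,:3]=Rn.from_quat([q[1],q[2],q[3],q[0]]).as_matrix();T[:3,3]=s['ee_pos']
    M=np.linalg.inv(T@np.array(c['hand_eye']));return K(c),M[:3,:3],M[:3,3]
def fixRT(n):
    c=eyes.camera_info(n);return K(c),np.array(c['R']),np.array(c['t'])
def ray(cam,uv,z):
    k,R,t=cam;o=-R.T@t;d=R.T@np.linalg.solve(k,[uv[0],uv[1],1]);return o+d*(z-o[2])/d[2]
def proj(cam,X):
    k,R,t=cam;p=k@(R@np.asarray(X,float)+t);return p[:2]/p[2]
def tool():
    s=status.get_state();q=s['tool_rot'];return np.array(s['ee_pos']),Rn.from_quat([q[1],q[2],q[3],q[0]]).as_matrix()
E
cat > m.py <<'E'
from h import *
np.set_printoptions(precision=1,suppress=True)
top=fixRT('top');sc=fixRT('scene')
f=lambda u,v:(160+(u+.5)/2.5-.5,180+(v+.5)/2.5-.5)
g=lambda u,v:(210+(u+.5)/3.3-.5,110+(v+.5)/3.3-.5)
P=lambda n,u,v,z:print(n,ray(top,f(u,v),z))
for n,u,v,z in[('cap',219.5,80.5,70),('capg',180,266,70),('fj+',437,118,64),('fj-',431,179,64),('pad+',493,125,64),('pad-',488,185,64),
 ('base+',397,102,30),('base-',386,189,30),('blk',206,53,36),('blk',243,53,36),('blk',206,114,36),('blk',244,114,36),('jar',48,182,60)]:P(n,u,v,z)
a=ray(top,f(437,118),64);b=ray(top,f(431,179),64);o=(a+b)/2;o[2]=0
c=(ray(top,f(493,125),64)+ray(top,f(488,185),64))/2
x=a-b
yaw1=np.arctan2(x[1],x[0]);d=ray(top,f(397,102),30)-ray(top,f(386,189),30);yaw2=np.arctan2(d[1],d[0])
e=o-c;print('yaws',yaw1,yaw2,np.arctan2(-e[0],e[1]),'len',np.linalg.norm(x),np.linalg.norm(d))
for yaw in(-.06,-.08,-.1):
    R=Rn.from_euler('z',yaw).as_matrix();print(yaw,'pad y',(R.T@(c-o)),end=' ')
    V=lambda p:o+R@np.array(p,float)
    print('guard',proj(top,V([0,-250,278])),'hub',proj(top,V([0,-264,115])),proj(sc,V([0,-264,115])))
    A=np.array([0,-.574,.819])
    for th in np.arange(0,6.2,.4):
        r=np.array([np.cos(th),-np.sin(th)*.819,-np.sin(th)*.574]);k=np.array([0,-264,115])+36*r+40*A
        print(round(th,1),proj(top,V(k)),proj(sc,V(k)))
print('obs knob top',f(768,160),g(67,178))
E
python3 m.py
```

```text
cap [601.7 277.2  70. ]
capg [420.9 315.   70. ]
fj+ [561.1  61.4  64. ]
fj- [500.6  68.7  64. ]
pad+ [553.1   5.6  64. ]
pad- [493.6  12.3  64. ]
base+ [580.9 100.6  30. ]
base- [492.1 113.4  30. ]
blk [634.2 295.9  36. ]
blk [633.6 258.   36. ]
blk [571.4 295.7  36. ]
blk [570.7 257.   36. ]
jar [504.8 447.3  60. ]
yaws -0.12054481875474202 -0.14332629642131764 -0.13241155498093948 len 60.90155690551639 89.70994726595775
-0.06 pad y [ -4.1 -56.5  64. ] guard [461.1 239. ] hub [444.8 242.6] [240.4 168. ]
0.0 [458.8 226.9] [227.8 165.4]
0.4 [462.5 228.6] [225.5 166.1]
0.8 [465.7 232.4] [224.4 165.7]
1.2 [467.7 237.8] [224.7 164.2]
1.6 [468.4 243.8] [226.2 161.9]
2.0 [467.5 249.7] [228.8 159.3]
2.4 [465.3 254.5] [232.  156.6]
2.8 [462.  257.4] [235.3 154.3]
3.2 [458.2 258.1] [238.2 152.7]
3.6 [454.3 256.2] [240.4 152.1]
4.0 [451.2 252.1] [241.4 152.5]
4.4 [449.2 246.5] [241.1 154.1]
4.8 [448.8 240.1] [239.5 156.4]
5.2 [449.9 234.2] [236.8 159.2]
5.6 [452.5 229.7] [233.4 162. ]
6.0 [456.  227.2] [230.  164.3]
-0.08 pad y [ -3.  -56.5  64. ] guard [461.1 241.5] hub [444.8 244.9] [241.1 
[... 479 characters left out ...]
161.]
6.0 [456.3 229.6] [230.6 163.3]
-0.1 pad y [ -1.8 -56.6  64. ] guard [461.  243.9] hub [444.7 247.1] [241.9 166.1]
0.0 [459.3 231.9] [229.1 163.3]
0.4 [463.  233.7] [227.  163.9]
0.8 [466.  237.7] [226.  163.4]
1.2 [467.9 243.1] [226.4 162. ]
1.6 [468.3 249.2] [228.1 159.8]
2.0 [467.2 255. ] [230.7 157.2]
2.4 [464.8 259.7] [234.  154.6]
2.8 [461.3 262.5] [237.3 152.4]
3.2 [457.4 263. ] [240.2 150.9]
3.6 [453.7 261. ] [242.3 150.3]
4.0 [450.6 256.8] [243.2 150.8]
4.4 [448.9 251. ] [242.7 152.3]
4.8 [448.7 244.7] [240.9 154.6]
5.2 [450.1 238.8] [238.1 157.3]
5.6 [452.9 234.4] [234.7 160. ]
6.0 [456.5 232.1] [231.3 162.2]
obs knob top (466.9, 243.7) (229.95454545454547, 163.5909090909091)
```

```bash
cat >> h.py <<'E'
def shift(P,yaw=None):
    """tool-frame shift (m) to world TCP P; spin so that tool y lies along world angle yaw (mod pi)"""
    p,R=tool();d=R.T@(np.array(P)-p)/1000
    a=None
    if yaw is not None:
        v=R.T@np.array([np.cos(yaw),np.sin(yaw),0]);a=np.arctan2(v[2],v[1]);a=(a+np.pi/2)%np.pi-np.pi/2
    print('shift',np.round(d,4),'spin',a,'y-axis',np.round(R[:,1],3),'x',np.round(R[:,0],3));return d,a
E
python3 - <<'E'
from h import *
shift([601.7,277.2,170],0)
E
```

```text
shift [ 0.0714 -0.2503  0.5092] spin 1.3079955902109859 y-axis [ 0.26   0.966 -0.002] x [-0.001 -0.002 -1.   ]
```

>>> step_arm(targets=[0.04,-0.25,0.509,1.308,-1,0.04,-0.25,0.509,1.308,-1,0.04,-0.25,0.509,1.308,-1,0.04,-0.25,0.509,1.308,-1,0.04,-0.25,0.509,1.308,-1,0.04,-0.25,0.509,1.308,-1,0.04,-0.25,0.509,1.308,-1,0.04,-0.25,0.509,1.308,-1,0.04,-0.25,0.509,1.308,-1,0.04,-0.25,0.509,1.308,-1])

```text
t: 1.1
ee_pos: [551.5, 321.5, 206.5]
tool_rot: [-0.499, -0.5, -0.5, 0.501]
ft_force: [0.2, 1.2, 0.6]
grip_width: 1.002
```

```bash
python3 - <<'E'
from h import *
shift([601.7,277.2,200],0)
E
```

```text
shift [0.0065 0.0503 0.0442] spin -0.0020025691066509754 y-axis [ 1.    -0.002 -0.001] x [-0.001 -0.    -1.   ]
```

>>> step_arm(targets=[0.0065,0.05,0.044,0,-1,0.0065,0.05,0.044,0,-1,0.0065,0.05,0.044,0,-1])

```text
t: 1.4
ee_pos: [601.6, 277.1, 199.4]
tool_rot: [-0.499, -0.5, -0.499, 0.501]
ft_force: [-1.0, -0.1, -0.6]
grip_width: 0.999
```

```bash
python3 - <<'E'
from h import *
import cv2
c=wristRT();i=eyes.get_image('wrist')
cv2.imwrite('pics/w1.png',i[:,:,::-1])
hsv=cv2.cvtColor(i,cv2.COLOR_RGB2HSV)
m=(((hsv[...,0]<8)|(hsv[...,0]>172))&(hsv[...,1]>150)&(hsv[...,2]>60)).astype(np.uint8)
n,l,st,ce=cv2.connectedComponentsWithStats(m)
for k in range(1,n):
    if st[k,4]>100: print(st[k],ce[k],ray(c,ce[k],70))
print('exp cap',proj(c,[601.7,277.2,70]),'t',status.get_state()['t'],tool()[0])
E
```

```text
[457   0  24   8 120] [469.06666667   2.525     ] [704.12075801 413.31151779  70.        ]
[ 525    0  115   23 1958] [593.82533197  11.25587334] [789.94192308 407.70202763  70.        ]
[ 308  167   30   36 1017] [322.57030482 184.73549656] [604.81842074 285.25126355  70.        ]
[590 231  17  16 186] [597.80107527 238.64516129] [837.55813161 236.96537732  70.        ]
[607 291  15  15 160] [613.425 298.525] [867.28713103 177.44652659  70.        ]
[566 318  15  15 153] [572.67973856 325.52941176] [837.60658548 148.04190694  70.        ]
[620 343  17  16 176] [627.84090909 351.38636364] [897.6606472  117.83123927  70.        ]
exp cap [318.71807302 194.31872136] t 1.45 [600.36370199 278.66164098 199.74205137]
```

View pics/w1.png

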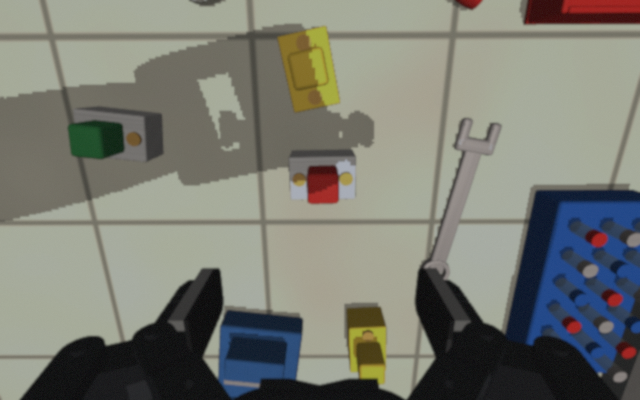

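>>> step_arm(targets=[0.05,0.002,-0.002,0,-1,0.1,0.002,-0.002,0,-1,0.125,0.002,-0.002,0,-1,0.145,0.002,-0.002,0,-1,0.145,0.002,-0.002,0,1,0.145,0.002,-0.002,0,1,0.145,0.002,-0.002,0,1,0.145,0.002,-0.002,0,1,0.145,0.002,-0.002,0,1,0.145,0.002,-0.002,0,1])

```text
t: 2.45
ee_pos: [603.9, 281.9, 58.1]
tool_rot: [0.5, 0.501, 0.5, -0.499]
ft_force: [0.2, 1.4, 5.4]
grip_width: 0.295
```

>>> step_arm(targets=[0,0,0,0,1,0,0,0,0,1,-0.03,0,0,0,1,-0.08,0,0,0,1,-0.12,0,0,0,1,-0.12,0,0,0,1])

```text
t: 3.05
ee_pos: [606.1, 282.2, 183.2]
tool_rot: [0.502, 0.504, 0.498, -0.496]
ft_force: [0.2, 0.1, -2.5]
grip_width: 0.291
```

```bash
python3 - <<'E'
from h import *
yaw=-.127;R=Rn.from_euler('z',yaw).as_matrix()
P=np.array([530.9,65,0])+R@np.array([0,-30,170.])
print(P);shift(P,yaw)
E
```

```text
[527.10023366  35.24160999 170.        ]
shift [ 0.0113 -0.0792  0.247 ] spin 0.12700173340368814 y-axis [ 1.    -0.     0.013] x [ 0.013  0.004 -1.   ]
```

>>> step_arm(targets=[0,-0.04,0.05,0.06,1,0,-0.07,0.1,0.127,1,0,-0.079,0.14,0.127,1,0,-0.079,0.14,0.127,1,0,-0.079,0.14,0.127,1])

```text
t: 3.55
ee_pos: [521.5, 139.3, 173.2]
tool_rot: [-0.466, -0.53, -0.467, 0.533]
ft_force: [0.0, -0.2, -3.2]
grip_width: 0.287
```

```bash
python3 - <<'E'
from h import *
import cv2
c=wristRT();i=eyes.get_image('wrist');np.save('w2.npy',i)
np.savez('w2c.npz',k=c[0],R=c[1],t=c[2])
print(tool())
yaw=-.127;R=Rn.from_euler('z',yaw).as_matrix();o=np.array([530.9,65,0])
im=i[:,:,::-1].copy()
for p in([-30,0,64],[30,0,64],[-30,34,64],[30,34,64],[-30,-58,64],[30,-58,64],[-45,34,30],[45,34,30]):
    u=proj(c,o+R@np.array(p,float));print(p,u.round(1));cv2.circle(im,tuple(int(v) for v in u.round()),2,(0,0,255),-1)
cv2.imwrite('pics/w2.png',cv2.resize(im[100:400,160:500],None,fx=2,fy=2))
E
```

```text
(array([522.43455314, 140.49677407, 173.86280306]), array([[-2.74752746e-03,  9.91677456e-01, -1.28717806e-01],
       [ 3.29134674e-04, -1.28717388e-01, -9.91681262e-01],
       [-9.99996171e-01, -2.76703700e-03,  2.72591213e-05]]))
[-30, 0, 64] [305.6 286. ]
[30, 0, 64] [378.6 285.9]
[-30, 34, 64] [304.9 248.8]
[30, 34, 64] [380.9 248.7]
[-30, -58, 64] [306.6 343. ]
[30, -58, 64] [375. 343.]
[-45, 34, 30] [289.5 231.2]
[45, 34, 30] [391.4 231. ]
```

View pics/w2.png

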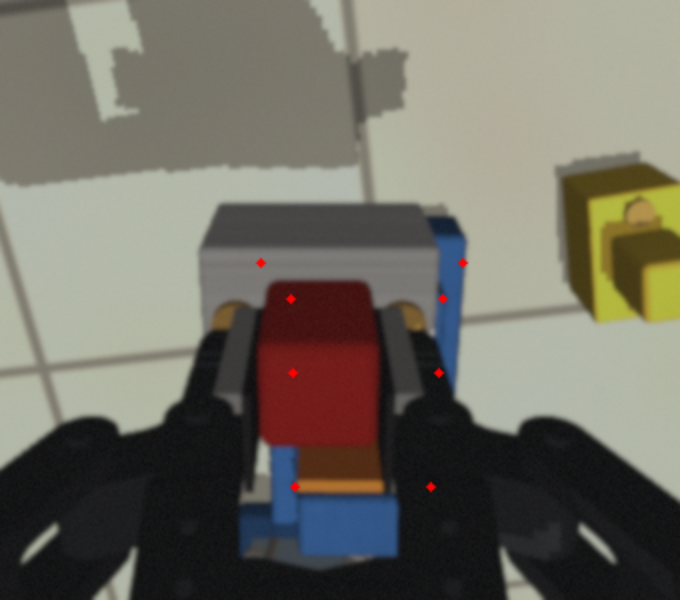

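>>> step_arm(targets=[0,0.01,0.045,0,1,0,0.019,0.085,0,1,0,0.019,0.099,0,1,0.03,0.019,0.099,0,1,0.03,0.019,0.099,0,1,0.03,0.019,0.099,0,1])

```text
t: 4.2
ee_pos: [529.1, 41.6, 144.4]
tool_rot: [-0.467, -0.53, -0.469, 0.531]
ft_force: [-0.1, -0.0, -4.3]
grip_width: 0.295
```

```bash
python3 - <<'E'
from h import *
shift([528.6,39.2,85.5],-.127);print(tool()[0])
E
```

```text
shift [0.0589 0.     0.0025] spin 0.0009836106171654535 y-axis [ 0.992 -0.126 -0.003] x [-0.003  0.001 -1.   ]
[529.07971643  41.61660005 144.44967669]
```

>>> step_arm(targets=[0.03,0,0.002,0,1,0.045,0,0.002,0,1,0.054,0,0.002,0,1,0.058,0,0.002,0,1,0.058,0,0.002,0,1,0.058,0,0.002,0,1,0.058,0,0.002,0,1])

```text
t: 4.9
ee_pos: [530.1, 38.6, 88.2]
tool_rot: [0.468, 0.531, 0.467, -0.53]
ft_force: [-0.2, 0.0, -2.9]
grip_width: 0.291
```

```bash
python3 - <<'E'
from h import *
import cv2
print(tool()[0])
i=eyes.get_image('scene')[:,:,::-1]
cv2.imwrite('pics/s2.png',cv2.resize(i[120:240,200:400],None,fx=3.5,fy=3.5,interpolation=cv2.INTER_CUBIC))
E
```

```text
[530.07823835  38.58580539  88.24758593]
```

View pics/s2.png

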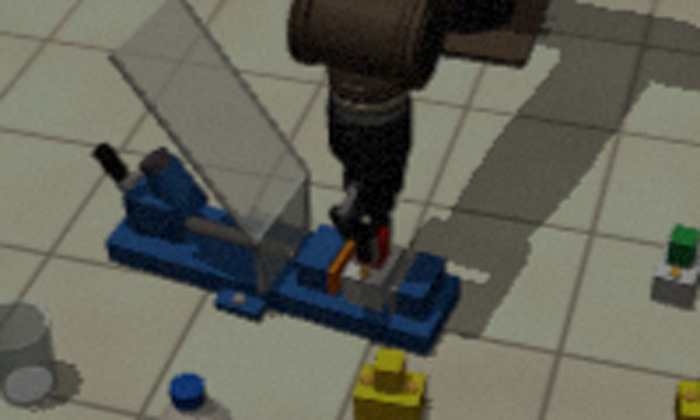

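>>> step_arm(targets=[0.002,0,0,0,1,0.002,0,0,0,1,0.003,0,0,0,1,0.003,0,0,0,1])

```text
t: 5.35
ee_pos: [530.4, 38.8, 88.0]
tool_rot: [0.467, 0.531, 0.467, -0.531]
ft_force: [-5.4, 1.4, 11.7]
grip_width: 0.289
```

>>> step_arm(targets=[0.001,0,0,0,1,0.001,0,0,0,1])

```text
t: 5.55
ee_pos: [530.4, 38.8, 88.0]
tool_rot: [-0.467, -0.53, -0.468, 0.531]
ft_force: [-8.5, 3.0, 18.0]
grip_width: 0.295
```

>>> step_arm(targets=[-0.003,0,0,0,1,-0.003,0,0,0,-1,-0.003,0,0,0,-1,-0.003,0,0,0,-1,-0.003,0,0,0,-1,-0.003,0,0,0,-1,-0.04,0,0,0,-1,-0.08,0,0,0,-1,-0.12,0,0,0,-1,-0.12,0,0,0,-1])

```text
t: 6.55
ee_pos: [533.4, 38.2, 210.9]
tool_rot: [0.471, 0.534, 0.464, -0.528]
ft_force: [0.0, -0.5, 0.7]
grip_width: 0.998
```

```bash
python3 - <<'E'
from h import *
import cv2
print(tool()[0])
c=wristRT();i=eyes.get_image('wrist')[:,:,::-1];j=eyes.get_image('top')[:,:,::-1]
A=cv2.resize(j[215:280,305:480],None,fx=4,fy=4,interpolation=cv2.INTER_CUBIC);
B=cv2.resize(i[170:400,170:520],(700,460))[:330]
cv2.imwrite('pics/p3.png',np.vstack([A,B]))
E
```

```text
[533.43514443  38.19142332 210.86897281]
```

View pics/p3.png

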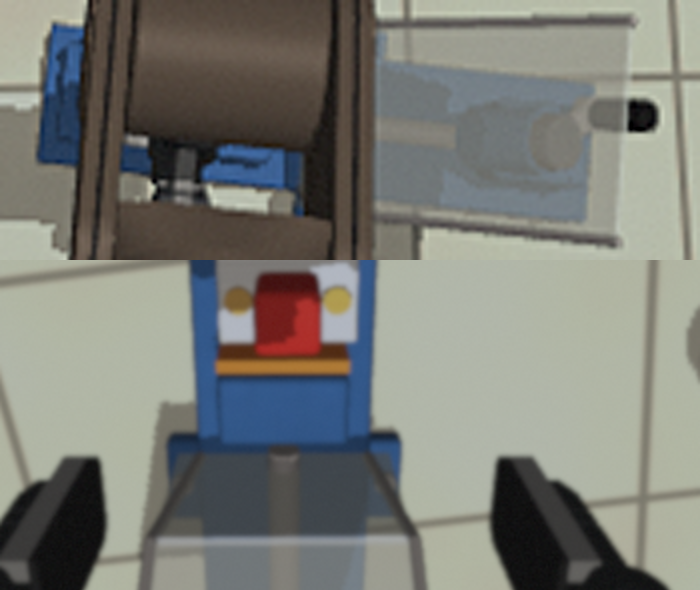

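>>> step_arm(targets=[-0.14,-0.511,-0.662,0,-1,-0.14,-0.511,-0.662,0,-1,-0.14,-0.511,-0.662,0,-1,-0.14,-0.511,-0.662,0,-1,-0.14,-0.511,-0.662,0,-1,-0.14,-0.511,-0.662,0,-1,-0.14,-0.511,-0.662,0,-1,-0.14,-0.511,-0.662,0,-1,-0.14,-0.511,-0.662,0,-1,-0.14,-0.511,-0.662,0,-1])

```text
t: 7.65
ee_pos: [278.1, 464.9, 284.1]
tool_rot: [-0.468, -0.529, -0.467, 0.532]
ft_force: [1.4, 1.0, -0.3]
grip_width: 1.001
```

>>> step_arm(targets=[-0.0,-0.2,-0.4,0,-1,-0.0,-0.2,-0.4,0,-1,-0.0,-0.2,-0.4,0,-1,-0.0,-0.2,-0.4,0,-1,-0.0,-0.2,-0.4,0,-1,-0.0,-0.2,-0.4,0,-1,-0.0,-0.2,-0.4,0,-1,-0.0,-0.2,-0.4,0,-1])

```text
t: 8.45
ee_pos: [146.9, 842.6, 282.4]
tool_rot: [-0.468, -0.529, -0.466, 0.532]
ft_force: [0.6, 0.3, 1.5]
grip_width: 1.002
```

```bash
python3 - <<'E'
from h import *
print(tool(),np.round(status.get_state()['q'],3),np.round(status.get_state()['dq'],3))
E
```

```text
(array([146.94860999, 842.60503831, 282.35902586]), array([[-1.20470114e-03,  9.91945744e-01, -1.26657766e-01],
       [-4.45824151e-03, -1.26661927e-01, -9.91935926e-01],
       [-9.99989336e-01, -6.30315436e-04,  4.57492346e-03]])) [ 1.28   0.687  0.957 -0.     1.503  1.407] [ 0.353  1.114 -1.64  -0.004  0.51   0.36 ]
```

>>> step_arm(targets=[0,-0.046,-0.305,0,-1,0,-0.046,-0.305,0,-1,0,-0.046,-0.305,0,-1,0,-0.046,-0.305,0,-1,0,-0.046,-0.305,0,-1,0,-0.046,-0.305,0,-1,0,-0.046,-0.305,0,-1,0,-0.046,-0.305,0,-1])

```text
t: 9.25
ee_pos: [124.5, 981.9, 255.0]
tool_rot: [0.459, 0.54, 0.475, -0.521]
ft_force: [0.7, 0.5, 0.8]
grip_width: 0.996
```

```bash
python3 - <<'E'
from h import *
print(tool(),np.round(status.get_state()['q'],3),np.round(status.get_state()['dq'],3))
E
```

```text
(array([124.47671139, 981.94191833, 254.9958323 ]), array([[ 5.03503370e-03,  9.91956583e-01, -1.26478401e-01],
       [ 3.52782376e-02, -1.26577475e-01, -9.91329203e-01],
       [-9.99364845e-01,  5.29440861e-04, -3.56318019e-02]])) [1.342 1.179 0.21  0.003 1.718 1.469] [ 0.016  0.02   0.    -0.    -0.031  0.02 ]
```

>>> step_arm(targets=[0,0,-0.05,0,-1,0,0,-0.1,0,-1,0,0,-0.2,0,-1,0,0,-0.3,0,-1,0,0,-0.3,0,-1])

```text
t: 9.75
ee_pos: [126.8, 996.5, 221.3]
tool_rot: [0.452, 0.547, 0.482, -0.514]
ft_force: [0.7, 0.4, -0.5]
grip_width: 1.003
```

```bash
python3 - <<'E'
from h import *
print(tool(),np.round(status.get_state()['q'],3),np.round(status.get_state()['dq'],3))
E
```

```text
(array([126.84661116, 996.45436037, 221.31711088]), array([[ 8.06269907e-03,  9.91919117e-01, -1.26615393e-01],
       [ 6.28048003e-02, -1.26871841e-01, -9.89928832e-01],
       [-9.97993261e-01,  2.94438136e-05, -6.33202115e-02]])) [1.342 1.213 0.211 0.006 1.655 1.47 ] [ 0.003  0.053  0.002  0.    -0.049  0.   ]
```

>>> step_arm(targets=[0,0,0.05,0,-1,0,0,0.1,0,-1,0,0,0.1,0,-1])

```text
t: 10.05
ee_pos: [115.2, 902.5, 214.0]
tool_rot: [0.452, 0.547, 0.482, -0.514]
ft_force: [-0.1, 1.2, 0.1]
grip_width: 0.999
```

```bash
python3 - <<'E'
from h import *
print(tool(),np.round(status.get_state()['q'],3),np.round(status.get_state()['dq'],3))
E
```

```text
(array([115.19689641, 902.5453477 , 214.01366629]), array([[ 8.12910396e-03,  9.91899050e-01, -1.26768263e-01],
       [ 6.30379479e-02, -1.27028626e-01, -9.89893906e-01],
       [-9.97978023e-01,  5.57393077e-05, -6.35599096e-02]])) [1.331 0.819 0.876 0.007 1.384 1.457] [-4.900e-02 -1.379e+00  2.201e+00  1.000e-03 -8.720e-01 -5.200e-02]
```

>>> step_arm(targets=[-0.03,0,-0.05,0,-1,-0.06,0,-0.1,0,-1,-0.09,0,-0.2,0,-1,-0.12,0,-0.3,0,-1])

```text
t: 10.45
ee_pos: [126.2, 988.4, 265.6]
tool_rot: [0.448, 0.55, 0.485, -0.51]
ft_force: [-0.8, 0.8, -2.5]
grip_width: 1.002
```

>>> step_arm(targets=[-0.1,0,-0.2,0,-1])

```text
t: 10.55
ee_pos: [126.6, 991.6, 286.7]
tool_rot: [0.44, 0.56, 0.493, -0.5]
ft_force: [-0.6, -0.4, 0.1]
grip_width: 0.999
```

>>> step_arm(targets=[-0.1,0,-0.2,0,-1,-0.1,0,-0.2,0,-1])

```text
t: 10.75
ee_pos: [126.3, 990.8, 324.4]
tool_rot: [0.429, 0.571, 0.502, -0.487]
ft_force: [-0.6, 0.7, 0.3]
grip_width: 1.001
```

>>> step_arm(targets=[-0.1,0,-0.2,0,-1,-0.1,0,-0.2,0,-1])

```text
t: 10.95
ee_pos: [126.2, 989.6, 348.5]
tool_rot: [0.422, 0.578, 0.508, -0.479]
ft_force: [0.9, 0.0, -0.0]
grip_width: 1.004
```

>>> step_arm(targets=[-0.1,0,-0.2,0,-1,-0.1,0,-0.2,0,-1,-0.1,0,-0.2,0,-1])

```text
t: 11.25
ee_pos: [125.6, 984.9, 379.8]
tool_rot: [0.415, 0.584, 0.514, -0.471]
ft_force: [0.4, 0.7, 0.6]
grip_width: 1.002
```

```bash
python3 - <<'E'
from h import *
print(tool(),np.round(status.get_state()['q'],3),np.round(status.get_state()['dq'],3))
E
```

```text
(array([125.63942423, 984.8671383 , 379.76445018]), array([[ 2.69127690e-02,  9.91947348e-01, -1.23758485e-01],
       [ 2.09724539e-01, -1.26650862e-01, -9.69523170e-01],
       [-9.77390056e-01,  1.37361982e-04, -2.11444225e-01]])) [1.337 1.054 0.21  0.023 1.666 1.468] [-0.003 -0.068 -0.001  0.003  0.072 -0.001]
```

>>> step_arm(targets=[-0.03,0,-0.2,0,-1])

```text
t: 11.35
ee_pos: [126.5, 991.5, 381.8]
tool_rot: [0.407, 0.591, 0.52, -0.463]
ft_force: [-1.4, 0.5, 0.1]
grip_width: 1.0
```

>>> step_arm(targets=[-0.03,0,-0.2,0,-1])

```text
t: 11.45
ee_pos: [127.3, 998.0, 382.3]
tool_rot: [0.4, 0.597, 0.526, -0.455]
ft_force: [0.6, 0.2, -0.5]
grip_width: 1.006
```

>>> step_arm(targets=[-0.03,0,-0.2,0,-1])

```text
t: 11.55
ee_pos: [128.1, 1003.5, 385.4]
tool_rot: [0.393, 0.603, 0.531, -0.447]
ft_force: [0.6, 0.1, -1.1]
grip_width: 1.0
```

>>> step_arm(targets=[-0.03,0,-0.2,0,-1])

```text
t: 11.65
ee_pos: [128.7, 1008.4, 390.8]
tool_rot: [0.386, 0.609, 0.536, -0.438]
ft_force: [-0.2, -0.2, 0.2]
grip_width: 1.0
```

>>> step_arm(targets=[-0.03,0,-0.2,0,-1])

```text
t: 11.75
ee_pos: [129.2, 1012.8, 397.7]
tool_rot: [0.378, 0.615, 0.542, -0.43]
ft_force: [-0.2, -0.3, 0.2]
grip_width: 1.001
```

>>> step_arm(targets=[-0.03,0,-0.2,0,-1])

```text
t: 11.85
ee_pos: [129.7, 1016.7, 405.8]
tool_rot: [0.371, 0.621, 0.547, -0.421]
ft_force: [0.8, 0.0, -0.3]
grip_width: 0.998
```

```bash
python3 - <<'E'
from h import *
print(tool(),np.round(status.get_state()['q'],3),np.round(status.get_state()['dq'],3))
E
```

```text
(array([ 129.73171192, 1016.69368634,  405.80977593]), array([[ 4.68567812e-02,  9.91945856e-01, -1.17676931e-01],
       [ 3.67798082e-01, -1.26662563e-01, -9.21238930e-01],
       [-9.28724401e-01, -1.15058526e-04, -3.70770783e-01]])) [1.336 1.038 0.211 0.04  1.515 1.468] [-0.003 -0.062 -0.003  0.028 -0.222 -0.003]
```

>>> step_arm(targets=[-0.03,0,-0.2,0,-1])

```text
t: 11.95
ee_pos: [130.2, 1020.2, 414.7]
tool_rot: [0.363, 0.627, 0.552, -0.412]
ft_force: [-0.5, 0.8, -0.1]
grip_width: 0.995
```

>>> step_arm(targets=[-0.03,0,-0.2,0,-1])

```text
t: 12.05
ee_pos: [130.6, 1023.2, 424.4]
tool_rot: [0.355, 0.633, 0.557, -0.404]
ft_force: [0.5, -0.0, 0.5]
grip_width: 1.002
```

>>> step_arm(targets=[-0.03,0,-0.2,0,-1])

```text
t: 12.15
ee_pos: [130.9, 1025.8, 434.8]
tool_rot: [0.348, 0.638, 0.562, -0.395]
ft_force: [0.2, 0.1, -0.3]
grip_width: 0.996
```

>>> step_arm(targets=[-0.03,0,-0.2,0,-1])

```text
t: 12.25
ee_pos: [131.1, 1027.8, 446.1]
tool_rot: [0.34, 0.644, 0.567, -0.386]
ft_force: [-0.2, -0.3, -0.3]
grip_width: 1.002
```

>>> step_arm(targets=[-0.03,0,-0.2,0,-1])

```text
t: 12.35
ee_pos: [131.4, 1029.4, 458.1]
tool_rot: [0.332, 0.649, 0.571, -0.377]
ft_force: [0.1, 0.1, 0.3]
grip_width: 1.003
```

>>> step_arm(targets=[-0.03,0,-0.2,0,-1])

```text
t: 12.45
ee_pos: [131.5, 1030.6, 470.8]
tool_rot: [0.324, 0.654, 0.576, -0.369]
ft_force: [-0.4, 1.1, 0.6]
grip_width: 1.002
```

>>> step_arm(targets=[-0.03,0,-0.2,0,-1])

```text
t: 12.55
ee_pos: [131.6, 1031.1, 484.3]
tool_rot: [0.317, 0.659, 0.58, -0.36]
ft_force: [1.0, -0.2, -0.1]
grip_width: 0.999
```

```bash
python3 - <<'E'
from h import *
print(tool(),np.round(status.get_state()['q'],3),np.round(status.get_state()['dq'],3))
E
```

```text
(array([ 131.60097748, 1031.13810391,  484.28651944]), array([[ 6.84508253e-02,  9.91948645e-01, -1.06547507e-01],
       [ 5.36428064e-01, -1.26640771e-01, -8.34390225e-01],
       [-8.41165511e-01, -4.03731362e-05, -5.40777756e-01]])) [1.333 0.975 0.211 0.061 1.387 1.466] [-0.007 -0.113 -0.001  0.031 -0.155 -0.003]
```

>>> step_arm(targets=[-0.03,0,-0.2,0,-1])

```text
t: 12.65
ee_pos: [131.6, 1031.2, 498.5]
tool_rot: [0.309, 0.664, 0.584, -0.351]
ft_force: [-0.6, -0.3, 0.2]
grip_width: 0.997
```

```bash
cat > v.py <<'E'
from h import *
o=np.array([531.5,65,0.]);yaw=-.127;RV=Rn.from_euler('z',yaw).as_matrix()
V=lambda p:o+RV@np.array(p,float)
A=np.array([0,-.5736,.8192])
def knob(th,s=26):return V(np.array([0,-264,115])+36*np.array([np.cos(th),-np.sin(th)*.8192,-np.sin(th)*.5736])+s*A)
E
python3 - <<'E'
from v import *
import cv2
np.set_printoptions(precision=1,suppress=True)
top=fixRT('top');sc=fixRT('scene')
for th in np.arange(.4,1.9,.2):print(round(th,1),proj(top,knob(th,40)),proj(sc,knob(th,40)),proj(top,knob(th,2)),proj(sc,knob(th,2)))
j=eyes.get_image('top');i=eyes.get_image('scene')
# dark knob centroids
for n,im,(r0,r1,c0,c1) in(('top',j,(230,258,452,480)),('sc',i,(150,185,215,245))):
    m=(im[r0:r1,c0:c1].max(2)<45).astype(np.uint8);k,l,st,ce=cv2.connectedComponentsWithStats(m)
    for q in range(1,k):
        if st[q,4]>15:print(n,st[q]+[c0,r0,0,0,0],ce[q]+[c0,r0])
print(tool(),status.get_state()['t'])
E
```

```text
0.4 [463.2 236.9] [227.9 162.6] [450.  236.6] [234.8 171.3]
0.6 [464.8 238.7] [227.3 162.5] [451.5 238.4] [234.2 171.1]
0.8 [466.1 241. ] [227.  162.1] [452.8 240.6] [233.9 170.7]
1.0 [467.1 243.6] [227.1 161.5] [453.9 243.1] [234.  170.1]
1.2 [467.8 246.4] [227.5 160.6] [454.5 245.9] [234.4 169.2]
1.4 [468.1 249.5] [228.3 159.6] [454.8 248.8] [235.1 168.1]
1.6 [468.1 252.5] [229.3 158.5] [454.8 251.8] [236.1 167. ]
1.8 [467.6 255.5] [230.6 157.2] [454.3 254.7] [237.3 165.7]
top [462 240   7   8  46] [464.7 243.8]
sc [227 161   9  11  54] [231.3 166. ]
sc [240 163   5  13  34] [242.8 168.7]
sc [236 177   9   8  57] [239.8 181. ]
(array([ 131.4, 1030.5,  501.4]), array([[ 0.1,  1. , -0.1],
       [ 0.6, -0.1, -0.8],
       [-0.8,  0. , -0.6]])) 12.75
```

```bash
python3 - <<'E'
from v import *
p,R=tool();K=knob(1.0)
print('knob',K,'axis',RV@A,'toolx',R[:,0],R[:,1],R[:,2])
shift([560,450,450]);shift(K+120*(RV@A))
E
```

```text
knob [ 512.3241831  -238.74707932  118.92316075] axis [-0.07265153 -0.56898042  0.8192    ] toolx [ 0.07186872  0.56080228 -0.82482464] [ 9.91949445e-01 -1.26634074e-01  3.31531940e-04] [-0.10426498 -0.81820817 -0.56538854]
shift [-0.2524  0.4986  0.4594] spin None y-axis [ 0.992 -0.127  0.   ] x [ 0.072  0.561 -0.825]
shift [-0.489   0.5384  1.2162] spin None y-axis [ 0.992 -0.127  0.   ] x [ 0.072  0.561 -0.825]
```

>>> step_arm(targets=[-0.25,0.5,0.46,0,-1,-0.25,0.5,0.46,0,-1,-0.25,0.5,0.46,0,-1,-0.25,0.5,0.46,0,-1,-0.25,0.5,0.46,0,-1,-0.25,0.5,0.46,0,-1,-0.25,0.5,0.46,0,-1,-0.25,0.5,0.46,0,-1,-0.25,0.5,0.46,0,-1,-0.25,0.5,0.46,0,-1])

```text
t: 13.75
ee_pos: [418.4, 644.8, 463.7]
tool_rot: [0.31, 0.663, 0.584, -0.351]
ft_force: [0.4, -0.0, -0.5]
grip_width: 1.002
```

```bash
python3 - <<'E'
from v import *
p,R=tool();K=knob(1.0)
shift([560,250,430]);shift([560,-50,380]);shift(K+120*(RV@A));print(status.get_state()['q'])
E
```

```text
shift [-0.1819  0.1904  0.3282] spin None y-axis [ 0.992 -0.127  0.   ] x [ 0.071  0.557 -0.828]
shift [-0.3075  0.2283  0.6026] spin None y-axis [ 0.992 -0.127  0.   ] x [ 0.071  0.557 -0.828]
shift [-0.32    0.2049  0.9108] spin None y-axis [ 0.992 -0.127  0.   ] x [ 0.071  0.557 -0.828]
[0.75022757 0.15912241 1.40499013 0.40784184 1.13040342 0.78584229]
```

>>> step_arm(targets=[-0.18,0.19,0.33,0,-1,-0.18,0.19,0.33,0,-1,-0.18,0.19,0.33,0,-1,-0.18,0.19,0.33,0,-1,-0.18,0.19,0.33,0,-1,-0.31,0.228,0.6,0,-1,-0.31,0.228,0.6,0,-1,-0.31,0.228,0.6,0,-1,-0.31,0.228,0.6,0,-1,-0.31,0.228,0.6,0,-1])

```text
t: 14.75
ee_pos: [532.0, 164.0, 410.8]
tool_rot: [0.31, 0.663, 0.584, -0.351]
ft_force: [0.1, 0.7, 0.1]
grip_width: 1.001
```

```bash
python3 - <<'E'
from v import *
p,R=tool();K=knob(1.0)
shift(K+250*(RV@A));shift(K+120*(RV@A));print(status.get_state()['q'])
E
```

```text
shift [-0.234   0.0315  0.5003] spin None y-axis [ 0.992 -0.127  0.001] x [ 0.072  0.557 -0.828]
shift [-0.104   0.0314  0.4984] spin None y-axis [ 0.992 -0.127  0.001] x [ 0.072  0.557 -0.828]
[-0.13597653 -0.1419023   1.80057951  0.59739757  1.50231403 -0.05727541]
```

>>> step_arm(targets=[-0.234,0.031,0.5,0.0,-1,-0.234,0.031,0.5,0.3,-1,-0.234,0.031,0.5,0.6,-1,-0.234,0.031,0.5,0.9,-1,-0.234,0.031,0.5,1.2,-1,-0.234,0.031,0.5,1.571,-1,-0.234,0.031,0.5,1.571,-1,-0.234,0.031,0.5,1.571,-1,-0.234,0.031,0.5,1.571,-1,-0.234,0.031,0.5,1.571,-1])

```text
t: 15.75
ee_pos: [497.2, -328.7, 332.0]
tool_rot: [-0.175, 0.711, 0.234, -0.64]
ft_force: [1.2, -0.4, 0.3]
grip_width: 1.002
```

```bash
python3 - <<'E'
from v import *
import cv2
p,R=tool();K=knob(1.0);print(p,R)
shift(K+250*(RV@A));shift(K+60*(RV@A));print(status.get_state()['q'])
E
```

```text
[ 497.15924094 -328.68205504  331.97841336] [[ 0.07160285  0.10867635 -0.99149507]
 [ 0.55623734 -0.82947256 -0.05074748]
 [-0.827933   -0.54787291 -0.11984244]]
shift [-0.0225  0.0476  0.0066] spin None y-axis [ 0.109 -0.829 -0.548] x [ 0.072  0.556 -0.828]
shift [0.1675 0.0447 0.0061] spin None y-axis [ 0.109 -0.829 -0.548] x [ 0.072  0.556 -0.828]
[-0.91750602  0.23474463  1.55034575  0.41612366  1.78544803  0.56604128]
```

>>> step_arm(targets=[0.0,0.046,0.006,0.15,-1,0.05,0.046,0.006,0.215,-1,0.1,0.046,0.006,0.215,-1,0.117,0.046,0.006,0.215,-1,0.117,0.046,0.006,0.215,-1,0.117,0.046,0.006,0.215,-1])

```text
t: 16.35
ee_pos: [506.0, -300.9, 211.5]
tool_rot: [-0.247, 0.69, 0.166, -0.66]
ft_force: [-0.3, 0.2, 0.8]
grip_width: 0.998
```

```bash
python3 - <<'E'
from v import *
import cv2
p,R=tool();K=knob(1.0);print(p,R)
c=wristRT();i=eyes.get_image('wrist')[:,:,::-1].copy()
shift(K-8*(RV@A));print(status.get_state()['q'])
def poly(th,s):
    u=proj(c,knob(th,s));print(th,s,u);cv2.circle(i,tuple(int(x) for x in u.round()),2,(0,0,255) if s else (0,255,0),-1)
for s in(2,40):poly(1.0,s)
u=proj(c,V([0,-264,115]));cv2.circle(i,tuple(int(x) for x in u.round()),3,(0,255,0),-1)
cv2.imwrite('pics/w4.png',i)
E
```

```text
[ 506.0247087  -300.94182299  211.48205005] [[ 0.0727089  -0.09755596 -0.99257053]
 [ 0.55453724 -0.82323621  0.12153432]
 [-0.8289764  -0.55925395 -0.00575819]]
shift [ 0.1207 -0.0004  0.0024] spin None y-axis [-0.097 -0.824 -0.558] x [ 0.074  0.553 -0.83 ]
[-0.88070507  0.30138956  1.69136901  0.42165254  1.57722465  0.71990546]
1.0 2 [318.65135468 194.51932804]
1.0 40 [319.58576452 210.51807583]
```

View pics/w4.png

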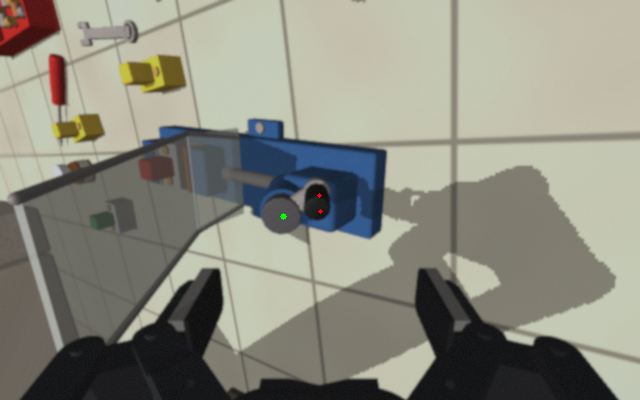

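>>> step_arm(targets=[0.05,-0.002,0.001,0,-1,0.09,-0.002,0.001,0,-1,0.11,-0.002,0.001,0,-1,0.118,-0.002,0.001,0,-1,0.118,-0.002,0.001,0,-1,0.118,-0.002,0.001,0,-1])

```text
t: 17.0
ee_pos: [514.1, -234.5, 115.2]
tool_rot: [-0.247, 0.69, 0.165, -0.66]
ft_force: [0.1, -0.2, 0.9]
grip_width: 1.0
```

>>> step_arm(targets=[0,0,0,0,1,0,0,0,0,1,0,0,0,0,1,0,0,0,0,1,0,0,0,0,1,0,0,0,0,1,0,0,0,0,1])

```text
t: 17.7
ee_pos: [512.8, -232.8, 113.2]
tool_rot: [-0.248, 0.689, 0.166, -0.661]
ft_force: [-0.7, -1.4, 1.7]
grip_width: 0.215
```

```bash
python3 - <<'E'
from v import *
p,R=tool();s=status.get_state();print(p,'target',knob(1.0)-8*(RV@A),'F tool',R.T@np.array(s['ft_force']),s['grip_width'],R)
for q in range(4):
    t0=1+q*np.pi/2
    print(q,[(round(.036*(np.sin(t0+k*np.pi/20)-np.sin(t0)),4),round(-.036*(np.cos(t0+k*np.pi/20)-np.cos(t0)),4)) for k in range(1,11)])
E
```

```text
[ 512.84852673 -232.7664511   113.20772496] target [ 512.90539536 -234.19523598  112.36956075] F tool [-2.19257587  0.25899299  0.48233975] 0.21512495594701417 [[ 0.0711207  -0.09904826 -0.9925378 ]
 [ 0.55655934 -0.82181751  0.12189207]
 [-0.82775814 -0.56107524 -0.003322  ]]
0 [(np.float64(0.0027), np.float64(0.005)), (np.float64(0.0045), np.float64(0.0103)), (np.float64(0.0055), np.float64(0.0159)), (np.float64(0.0056), np.float64(0.0215)), (np.float64(0.0049), np.float64(0.0271)), (np.float64(0.0032), np.float64(0.0325)), (np.float64(0.0008), np.float64(0.0376)), (np.float64(-0.0024), np.float64(0.0423)), (np.float64(-0.0063), np.float64(0.0463)), (np.float64(-0.0108), np.float64(0.0497))]
1 [(np.float64(-0.005), np.float64(0.0027)), (np.float64(-0.0103), np.float64(0.0045)), (np.float64(-0.0159), np.float64(0.0055)), (np.float64(-0.0215), np.float64(0.0056)), (np.float64(-0.0271), np.float64(0.0049)), (np.float64(-0.0325), np.float64(0.0032)), (np.float64(-0.0376), np.float64(0.0008)), (np.float64(-0.0423), np.float64(-0.0024)), (np.float64(-0.0463), np.float64(-0.0063)), (np.fl
[... 205 characters left out ...]
-0.0215)), (np.float64(-0.0049), np.float64(-0.0271)), (np.float64(-0.0032), np.float64(-0.0325)), (np.float64(-0.0008), np.float64(-0.0376)), (np.float64(0.0024), np.float64(-0.0423)), (np.float64(0.0063), np.float64(-0.0463)), (np.float64(0.0108), np.float64(-0.0497))]
3 [(np.float64(0.005), np.float64(-0.0027)), (np.float64(0.0103), np.float64(-0.0045)), (np.float64(0.0159), np.float64(-0.0055)), (np.float64(0.0215), np.float64(-0.0056)), (np.float64(0.0271), np.float64(-0.0049)), (np.float64(0.0325), np.float64(-0.0032)), (np.float64(0.0376), np.float64(-0.0008)), (np.float64(0.0423), np.float64(0.0024)), (np.float64(0.0463), np.float64(0.0063)), (np.float64(0.0497), np.float64(0.0108))]
```

Knob gripped (width 0.215 ≈ 18–20 mm), low forces. Wind the first quarter.

>>> step_arm(targets=[0,0.0027,0.005,0,1,0,0.0045,0.0103,0,1,0,0.0055,0.0159,0,1,0,0.0056,0.0215,0,1,0,0.0049,0.0271,0,1,0,0.0032,0.0325,0,1,0,0.0008,0.0376,0,1,0,-0.0024,0.0423,0,1,0,-0.0063,0.0463,0,1,0,-0.0108,0.0497,0,1])

```text
t: 18.7
ee_pos: [464.2, -218.1, 119.0]
tool_rot: [-0.247, 0.689, 0.165, -0.661]
ft_force: [3.7, -4.5, 0.8]
grip_width: 0.216
```

```bash
python3 - <<'E'
from v import *
p,R=tool();s=status.get_state();print(p,'target',knob(1.0+np.pi/2)-8*(RV@A),'F tool',R.T@np.array(s['ft_force']),s['grip_width'],s['q'])
E
```

```text
[ 464.19208995 -218.07843913  118.9990017 ] target [ 464.68713926 -219.08444273  118.5885735 ] F tool [-2.9296769   2.86946872 -4.18650855] 0.21602789695181604 [-0.84306551  0.24656048  1.95300689  0.44477458  1.37875841  0.66478835]
```

>>> step_arm(targets=[0,-0.005,0.0027,0,1,0,-0.0103,0.0045,0,1,0,-0.0159,0.0055,0,1,0,-0.0215,0.0056,0,1,0,-0.0271,0.0049,0,1,0,-0.0325,0.0032,0,1,0,-0.0376,0.0008,0,1,0,-0.0423,-0.0024,0,1,0,-0.0463,-0.0063,0,1,0,-0.0497,-0.0108,0,1])

```text
t: 19.7
ee_pos: [478.7, -179.2, 147.2]
tool_rot: [-0.246, 0.688, 0.165, -0.663]
ft_force: [-4.3, -7.1, 4.7]
grip_width: 0.214
```

```bash
python3 - <<'E'
from v import *
p,R=tool();s=status.get_state();print(p,'target',knob(1.0+np.pi)-8*(RV@A),'F tool',R.T@np.array(s['ft_force']),s['grip_width'],s['q'])
E
```

```text
[ 478.66662987 -179.15979734  147.15572874] target [ 480.60326186 -180.03572313  147.12163925] F tool [-8.12878592  3.62640312  3.4482359 ] 0.21431127963195937 [-0.77407347  0.18358148  1.96725913  0.46648114  1.39928921  0.73896744]
```

>>> step_arm(targets=[-0.001,-0.0027,-0.005,0,1,-0.001,-0.0045,-0.0103,0,1,-0.001,-0.0055,-0.0159,0,1,-0.001,-0.0056,-0.0215,0,1,-0.001,-0.0049,-0.0271,0,1,-0.001,-0.0032,-0.0325,0,1,-0.001,-0.0008,-0.0376,0,1,-0.001,0.0024,-0.0423,0,1,-0.001,0.0063,-0.0463,0,1,-0.001,0.0108,-0.0497,0,1])

```text
t: 20.7
ee_pos: [527.2, -192.4, 142.4]
tool_rot: [-0.249, 0.687, 0.168, -0.662]
ft_force: [-1.3, -0.3, 5.4]
grip_width: 0.217
```

```bash
python3 - <<'E'
from v import *
p,R=tool();s=status.get_state();print(p,'target',knob(1.0+1.5*np.pi)-8*(RV@A),'F tool',R.T@np.array(s['ft_force']),s['grip_width'],s['q'])
E
```

```text
[ 527.23190524 -192.41351292  142.43727852] target [ 528.82151796 -195.14651638  140.9026265 ] F tool [-4.7465636  -2.64540173  1.27549548] 0.21670042599654027 [-0.73466851  0.28942824  1.84999367  0.48631973  1.39943117  0.77298901]
```

>>> step_arm(targets=[0,0.005,-0.0027,0,1,0,0.0103,-0.0045,0,1,0,0.0159,-0.0055,0,1,0,0.0215,-0.0056,0,1,0,0.0271,-0.0049,0,1,0,0.0325,-0.0032,0,1,0,0.0376,-0.0008,0,1,0,0.0423,0.0024,0,1,0,0.0463,0.0063,0,1,0,0.0497,0.0108,0,1])

```text
t: 21.7
ee_pos: [512.2, -233.1, 113.0]
tool_rot: [-0.248, 0.688, 0.166, -0.661]
ft_force: [3.1, 1.4, 0.5]
grip_width: 0.214
```

>>> step_arm(targets=[0,0.0027,0.005,0,1,0,0.0045,0.0103,0,1,0,0.0055,0.0159,0,1,0,0.0056,0.0215,0,1,0,0.0049,0.0271,0,1,0,0.0032,0.0325,0,1,0,0.0008,0.0376,0,1,0,-0.0024,0.0423,0,1,0,-0.0063,0.0463,0,1,0,-0.0108,0.0497,0,1])

```text
t: 22.7
ee_pos: [463.9, -217.8, 119.4]
tool_rot: [-0.248, 0.688, 0.166, -0.661]
ft_force: [4.5, 0.9, -6.6]
grip_width: 0.215
```

```bash
python3 - <<'E'
from v import *
import cv2
p,R=tool();s=status.get_state();print(p,'target',knob(1.0+.5*np.pi)-8*(RV@A),'F tool',R.T@np.array(s['ft_force']),s['grip_width'],s['q'])
j=eyes.get_image('scene')[:,:,::-1]
cv2.imwrite('pics/s5.png',cv2.resize(j[120:240,200:400],None,fx=4,fy=4,interpolation=cv2.INTER_CUBIC))
E
```

```text
[ 463.93838411 -217.78582628  119.35724133] target [ 464.68713926 -219.08444273  118.5885735 ] F tool [ 6.27196468  2.48724644 -4.29250824] 0.21477140711457288 [-0.84314511  0.24629869  1.95297395  0.44478083  1.38088506  0.6651435 ]
```

View pics/s5.png

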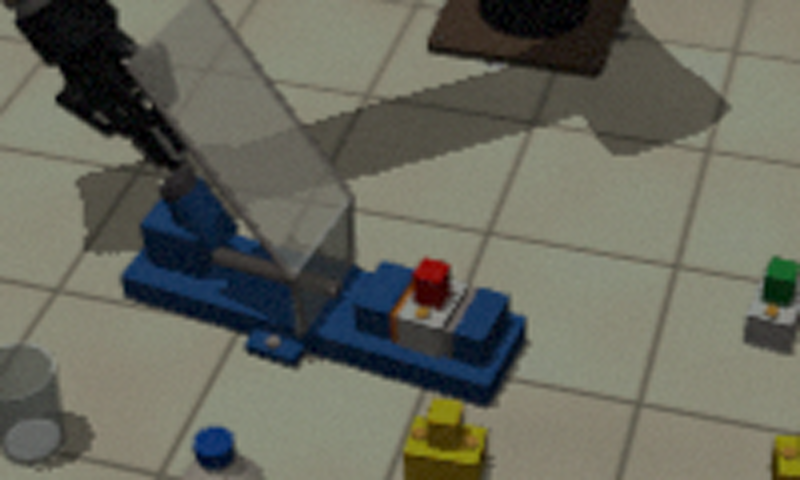

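>>> step_arm(targets=[0,-0.005,0.0027,0,1,0,-0.0103,0.0045,0,1,0,-0.0159,0.0055,0,1,0,-0.0215,0.0056,0,1,0,-0.0271,0.0049,0,1,0,-0.0325,0.0032,0,1,0,-0.0376,0.0008,0,1,0,-0.0423,-0.0024,0,1,0,-0.0463,-0.0063,0,1,0,-0.0497,-0.0108,0,1])

```text
t: 23.75
ee_pos: [480.2, -178.6, 147.9]
tool_rot: [-0.248, 0.688, 0.166, -0.661]
ft_force: [-2.0, -3.9, -6.3]
grip_width: 0.217
```

```bash
python3 - <<'E'
from v import *
import cv2
j=eyes.get_image('top')
np.save('t6.npy',j)
cv2.imwrite('pics/t6.png',cv2.resize(j[210:275,300:440,::-1],None,fx=5.5,fy=5.5,interpolation=cv2.INTER_CUBIC))
E
```

```text
(no output)
```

View pics/t6.png

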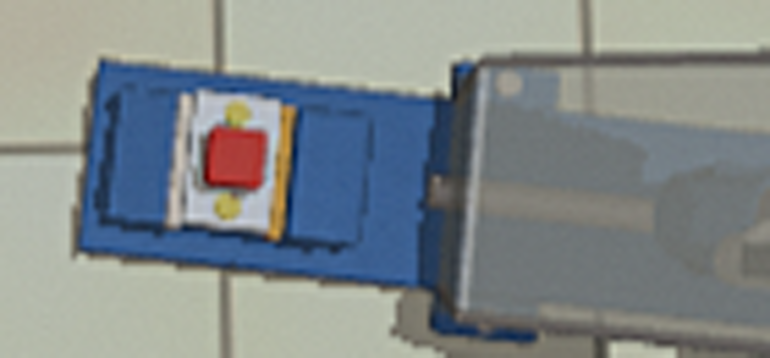

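>>> step_arm(targets=[0,-0.0027,-0.005,0,1,0,-0.0045,-0.0103,0,1,0,-0.0055,-0.0159,0,1,0,-0.0056,-0.0215,0,1,0,-0.0049,-0.0271,0,1])

```text
t: 24.3
ee_pos: [507.2, -178.1, 150.6]
tool_rot: [-0.248, 0.688, 0.167, -0.662]
ft_force: [-6.7, -3.9, -2.7]
grip_width: 0.22
```

>>> step_arm(targets=[0,0.0017,-0.0054,0,1,0,0.0041,-0.0105,0,1,0,0.0073,-0.0152,0,1,0,0.0112,-0.0192,0,1,0,0.0157,-0.0226,0,1])

```text
t: 24.8
ee_pos: [527.5, -192.6, 142.4]
tool_rot: [-0.249, 0.686, 0.168, -0.662]
ft_force: [-7.7, -0.8, 1.8]
grip_width: 0.219
```

```bash
python3 - <<'E'
from v import *
p,R=tool();s=status.get_state();print(p,'target',knob(1.0+1.5*np.pi)-8*(RV@A),'F tool',R.T@np.array(s['ft_force']),s['grip_width'])
E
```

```text
[ 527.53188881 -192.58592286  142.38323198] target [ 528.82151796 -195.14651638  140.9026265 ] F tool [-2.45614222  0.33305739  7.52775523] 0.21895256922078032
```

>>> step_arm(targets=[0,0.005,-0.0027,0,1,0,0.0103,-0.0045,0,1,0,0.0159,-0.0055,0,1,0,0.0215,-0.0056,0,1,0,0.0271,-0.0049,0,1,0,0.0325,-0.0032,0,1,0,0.0376,-0.0008,0,1,0,0.0423,0.0024,0,1,0,0.0463,0.0063,0,1,0,0.0497,0.0108,0,1])

```text
t: 25.8
ee_pos: [514.9, -232.0, 114.1]
tool_rot: [-0.249, 0.69, 0.167, -0.659]
ft_force: [5.5, 4.3, -2.5]
grip_width: 0.218
```

>>> step_arm(targets=[0,0,0,0,1,0,0,0,0,1])

```text
t: 26.0
ee_pos: [514.1, -232.3, 113.8]
tool_rot: [-0.249, 0.689, 0.166, -0.66]
ft_force: [4.0, 2.9, -3.6]
grip_width: 0.214
```

```bash
python3 - <<'E'
from v import *
p,R=tool();s=status.get_state();print(p,'target',knob(1.0)-8*(RV@A),'F tool',R.T@np.array(s['ft_force']),s['grip_width'])
E
```

```text
[ 514.09602809 -232.30651189  113.81719024] target [ 512.90539536 -234.19523598  112.36956075] F tool [ 4.87175163 -0.74207125 -3.61949265] 0.2138012499049399
```

Open, check, and back off along the crank axis.

>>> step_arm(targets=[0,0,0,0,-1,0,0,0,0,-1,0,0,0,0,-1,0,0,0,0,-1,0,0,0,0,-1,0,0,0,0,-1,0,0,0,0,-1])

```text
t: 26.7
ee_pos: [512.7, -233.1, 113.8]
tool_rot: [-0.248, 0.689, 0.166, -0.661]
ft_force: [-0.7, 0.0, -0.5]
grip_width: 1.0
```

>>> step_arm(targets=[-0.03,0,0,0,-1,-0.07,0,0,0,-1,-0.11,0,0,0,-1,-0.15,0,0,0,-1,-0.19,0,0,0,-1,-0.19,0,0,0,-1,-0.19,0,0,0,-1,-0.19,0,0,0,-1])

```text
t: 27.5
ee_pos: [498.8, -337.7, 269.2]
tool_rot: [-0.249, 0.687, 0.167, -0.662]
ft_force: [-0.7, 0.2, -0.6]
grip_width: 0.999
```

```bash
python3 - <<'E'
from v import *
import cv2
c=wristRT();i=eyes.get_image('wrist')[:,:,::-1];j=eyes.get_image('top')[:,:,::-1]
for th in(.6,1.0,1.4):print(th,proj(fixRT('top'),knob(th,40)),proj(c,knob(th,40)))
im=j[230:258,452:480];m=(im.max(2)<45).astype(np.uint8);k,l,st,ce=cv2.connectedComponentsWithStats(m)
for q in range(1,k):
    if st[q,4]>15:print(st[q],ce[q]+[452,230])
A_=cv2.resize(j[210:275,300:480],(720,260),interpolation=cv2.INTER_CUBIC);B=cv2.resize(i[60:260,100:460],(576,320));B=cv2.copyMakeBorder(B,0,0,0,144,0)
cv2.imwrite('pics/f.png',np.vstack([A_,B]));print(status.get_state()['t'],status.get_state()['ft_force'])
E
```

```text
0.6 [464.79012956 238.72154483] [310.60901253 169.95109429]
1.0 [467.13856418 243.56719289] [321.60027269 180.97065145]
1.4 [468.13218935 249.46066797] [327.10629298 194.91738055]
[10 10  7  7 43] [464.60465116 243.09302326]
27.6 [-0.4637332   0.06973103  0.54571233]
```

View pics/f.png

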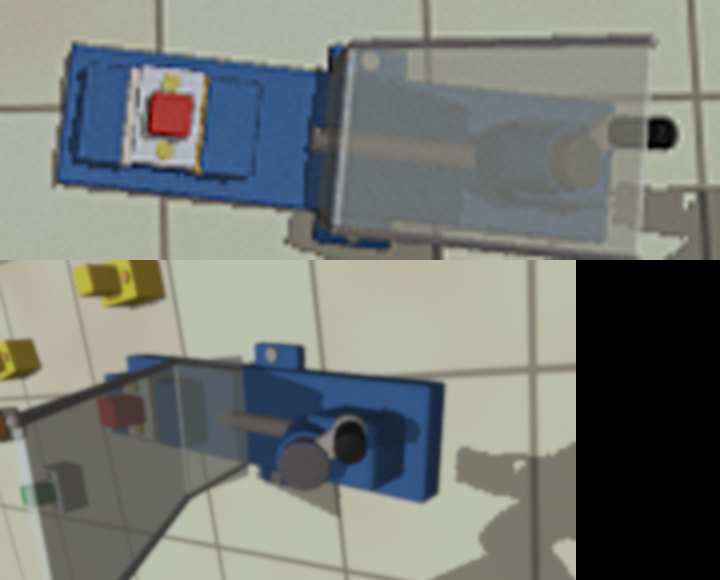

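```bash
python3 -c "
from cell import ctrl,status
print(ctrl.close_job(),status.get_state()['t'])"
```

```text
the job is handed in; nothing more can be done
the job is handed in; nothing more can be done
```

The red-capped block is clamped in the vise, the crank is released, and the job was handed in at about 28 s; no verdict was reported.

- **Placing:** I gripped the block by its cap, lowered it onto the bed between the jaws until the wrist force showed contact, and let go. The last pictures show it flat, centred and square to the jaws.
- **Tilting the tool:** Moves only allow a turn about the tool's own axis, so I tilted the tool by pushing the arm to the edge of its reach in short steps. This brought it to about 34°, close to the crank axis's 35°.
- **Winding:** I gripped the knob under the guard and wound two full turns clockwise, from about 1.0 rad to about 13.5 rad. By the vise geometry the block is pinched at about 10.5 rad, so this is about half a turn past that.
- **Clamp force:** The force estimate is about 35 N, from geometry only; I did not measure the squeeze directly. The knob force rose only slightly past the pinch point, which is consistent with that estimate but not strong proof.
- **Last checks:** The spring-backed pad is compressed to a thin strip, the block touches both jaws, and the knob is back at its starting angle within about 0.1 rad. The gripper is fully open, backed about 190 mm away along the axis, with wrist force near zero. I did not go near the other objects and saw no sign that they moved, but I did not measure their positions again.
- **Disagreement:** The top camera put the jaw's starting position about 1.5 mm further closed than the knob angle implied. I relied on the knob angle. If the camera was right, the clamp force would be about 45 N, still under the 76 N limit.

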